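# Clear the jammed blank tube

### The arm

A 6-joint arm with a two-finger parallel gripper is mounted at the origin on the work surface. World frame = base frame: x ahead of the robot, y to its left, z up, the work surface at z = 0. Lengths are in m, angles in rad, forces in N, time in s.
With the tool pointing down it reaches from about 0.275 to 0.975 m from the base axis. Payload 8.4 kg.
Tool frame: the origin (TCP) lies between the finger pads; the fingertips stand 19 mm ahead of it and the grasp point (between the pads) is the TCP; z points along the fingers, y is the line along which they close (so a half turn about z gives the same grasp; the last joint's range is limited). The gripper opens to 92 mm and grips with 3 to 60 N. Pads are 20 mm wide; open, the fingers measure 128 mm over their backs; the gripper's body (75 mm by 189 mm) begins 69 mm behind the grasp point.
Start: joints at [-1.26, 0.353, 1.633, -0, 1.155, -0.002], TCP at [0.192, -0.595, 0.234] pointing down, gripper open.
Joint ranges: [-2.63, 2.63], [-0.92, 2.1], [0.06, 2.66], [-1.3, 4.44], [0, 2.69], [-3.02, 3.02]. Speed limits (rad/s): [2.22, 2.22, 2.79, 3.14, 3.14, 3.14].

### API

Orientations are given as a 3x3 rotation matrix whose columns are the frame's x, y, z axes.
In Python, from station import env gives the robot as it stands. The module is installed in compiled form; this text tells all that it offers.
- The arm moves only by the tool arm_command, never from a script. Its argument "steps" is a list of rows, each an object of numbers: "dx", "dy", "dz": the shift along the world's x, y, z in cm; "spin": the turn about the world's z in degrees; "fingers": the finger opening in cm, from 0 to 9.19. A call has 1 to 10 rows; each row shifts and turns the commanded pose from where the row before left it; what a row does not reach is not made up. A row lasts 1/8 s, in which the tool goes at most 62.5 mm and 10.7 degrees, less where a joint would pass 70% of its speed; a pose out of reach is approached as far as the arm can. A call with a gripper value outside its range is refused whole. The fingers move at their own pace and stop on an object; "force" is the grip in N (left out, the last holds). Time passes only in rows, so rows that do not move let the fingers close. It gives the time, the measured TCP pose, the force, the opening and the grip force at its end, in the units of the state.
- env.state(): the state, without advancing time (a new reading comes with each control period).
- env.get_image(name): name is "side" or "top" or "wrist"; returns (picture, depth): 480x640x3 uint8, red, green, blue; 480x640 float32, m along the optical axis (not along the pixel's ray), 0 where there is no reading.
- env.calibration(name): a dict with "vertical_fov" (degrees; the focal length in pixels is half the picture's height over the tangent of half this angle, whatever the lens; pixels are square), "cx", "cy" (the principal point, pixels), "rvec" (rotation vector, rad) and "tvec" (3), from world to camera coordinates, as OpenCV has them; the wrist camera has in their place "T_tool_cam" (4x4, takes a point from camera to tool coordinates, whose origin is the TCP and whose axes are the flange's). Camera axes: x right, y down, z forward; pixel columns grow to the right and rows downward; lengths in m; the calibration is good to about 2 mm. The wrist camera is an equidistant fisheye: a pixel r from the principal point sees the ray r / f radians off the axis. A picture is of the moment at which its call begins: read the wrist's pose just before it. calibration takes no time and is no camera call.
- env.close_job(): hands the job in; it is judged then, once.
The state is a dict: "clock": time; "q": joint angles; "joint_vel": joint speeds; "tau": joint torques, N m; "tcp_pos": TCP position; "ee_rot": TCP orientation; "wrist_force": force on the tool from outside, world axes, zero at the start; "ft_torque": the same for the moment, N m; "finger_gap": finger opening in m; "grip_force": force on a finger pad.
Only numpy, scipy, OpenCV 4.12 (cv2) and the standard library are available. Lean on these libraries where they do the work, as an engineer would, in place of code of your own. Each camera call takes 0.05 s, during which the arm holds its last target. There are 200 camera calls.

### The job

A brass slug is wedged in the bottom of the clear feed tube that leans over in its stand. Press the tube's lever down to tip it fully upright, then take the long push rod with the round stop collar from the tool rack and push it down the tube until its collar sits on the tube's rim, so that the slug drops into the catch tray below. Leave the rod standing in the upright tube.

Things in the scene. Friction and masses are not known exactly. Their poses are not given: they have to be found in the camera images.
- stand: Fixed, base 130 mm square; origin at bench level, z up. Tray inside 76 mm square, centred, rim 22 mm high. Tube pivots about y, 66 mm above origin, between 78 mm uprights. Leans 0.7 rad to +x. Its lever, square to it, runs to -x, 15 mm above the pivot when upright (81 mm high), 28 mm disc 92 mm from the tube axis. Press it straight down at x -62 mm (about 3 N) to a hard stop: upright. It stays put.
- tube_mouth (a point): Centre of the clear tube's upper rim, 70 mm from the pivot (136 mm above bench when upright); z out along the tube. Rim 54 mm outside, 46 mm inside; a funnel 20 mm deep narrows to a 24 mm bore, 32 mm outside. 90 mm below the rim ends the tube's steel mouth: two sprung lips 17 mm apart that grip the slug and let it through at under 15 N.
- push_rod: Steel shaft 14 mm thick, 100 mm long; flat round collar 54 mm wide, 6 mm thick; pale cylindrical wood handle 26 mm thick, 106 to 172 mm above the origin (tip centre; z up the rod). 0.2 kg. Hangs by its collar in a rack, top 118 mm high, 100 x 230 mm. Two other tools, no collar, stand 70 or 140 mm away along y, up to 45 mm above the rack: close fingers along x. It stands on its collar in the tube.
- slug: Solid brass cylinder, 22 mm diameter, 16 mm high, 50 g, seen through the tube's lower end. Origin: centre of its lower face; z along its axis. It starts wedged with this face 85 mm below the rim, upper face 69 mm below. The rod pushed home reaches 10 mm below the steel mouth and frees it; it drops into the tray and may lie any way round.
Things that resemble listed ones, but are neither listed nor needed, are in the scene too. There is more than one size of the stand; the job needs the middle-sized.

How it is judged:
On the way, in this order (a step that is already met when the one before it is completed fails the run):
1. the tube is tipped upright with the slug still wedged in it (angle between tube_mouth's own z axis and vertical below 0.15 rad and z of slug in the frame of tube_mouth between -0.094 and -0.04 m), for 0.2 s.
2. the tip of the push rod is inside the upright tube, above the slug that is still wedged (all of step 1 and x of push_rod in the frame of tube_mouth between -0.02 and 0.02 m and y of push_rod in the frame of tube_mouth between -0.02 and 0.02 m and z of push_rod in the frame of tube_mouth below -0.03 m), for 0.05 s.
At the end, for the whole second after the job is handed in: The slug is at rest in the catch tray (its lower-face centre within 45 mm of the tray centre along each side, under 35 mm high); the tube is within 0.15 rad of upright; the rod rests in it, tip at least 92 mm below the rim and within 0.18 rad of the tube axis (angle between tube_mouth's own z axis and vertical below 0.15 rad and x of push_rod in the frame of tube_mouth between -0.02 and 0.02 m and y of push_rod in the frame of tube_mouth between -0.02 and 0.02 m and z of push_rod in the frame of tube_mouth below -0.092 m and angle between the z axis of push_rod and the z axis of tube_mouth, either way round below 0.18 rad and height (world z) of slug below 0.035 m and x of slug in the frame of stand between -0.045 and 0.045 m and y of slug in the frame of stand between -0.045 and 0.045 m and linear speed of each of slug, push_rod below 0.03 m/s); the robot touches nothing.
It also fails if it takes over 53 s, if anything falls off the work surface, if the arm or the gripper's body presses on something with over 40 N, if the wrist force passes 120 N, or if a joint passes its speed limit or range.

## Working session

There is one attempt and no reset: what is moved stays moved. The work goes in short steps, Python scripts to look and compute and a tool call to move; the robot and the scene stay as the last step left them, time stands still between calls to the robot, and variables do not carry over. Pictures are saved under pics/ and viewed, at most 10 in all, crops included, and the job is handed in when it is done.

Besides the shell and the picture viewer there is one more tool, called after ">>>" in YAML: its name, and indented under it one key for each argument. arm_command: Moves the arm, as the interface text tells. Its arguments: {"type":"object","properties":{"steps":{"type":"array"},"force":{"type":"number"}},"required":["steps"]}

```bash
mkdir -p pics; cat > h.py <<'E'
import numpy as np, cv2
from station import env
def shot(name):
    s=env.state(); im,d=env.get_image(name); c=env.calibration(name)
    return s,im,d,c
def cam(name,c,s):
    """returns R,t camera->world"""
    if name=='wrist':
        T=np.array(c['T_tool_cam']); W=np.eye(4); W[:3,:3]=np.array(s['ee_rot']); W[:3,3]=s['tcp_pos']
        T=W@T; return T[:3,:3],T[:3,3]
    R,_=cv2.Rodrigues(np.array(c['rvec'],float)); return R.T,-R.T@np.array(c['tvec'],float).ravel()
def rays(name,c,s,uv):
    uv=np.atleast_2d(uv).astype(float); f=240/np.tan(np.radians(c['vertical_fov'])/2)
    x=(uv-[c['cx'],c['cy']])/f
    if name=='wrist':
        r=np.linalg.norm(x,axis=1,keepdims=True)+1e-9
        d=np.hstack([x/r*np.sin(r),np.cos(r)])
    else: d=np.hstack([x,np.ones((len(x),1))])
    R,t=cam(name,c,s); return t,d@R.T,d
def plane(name,c,s,uv,z):
    t,D,_=rays(name,c,s,uv); return t+D*((z-t[2])/D[:,2])[:,None]
def pts(name,c,s,uv,d):
    uv=np.atleast_2d(uv).astype(int); t,D,dc=rays(name,c,s,uv)
    return t+D*(d[uv[:,1],uv[:,0]]/dc[:,2])[:,None]
E
python3 - <<'E'
from h import *
for n in('top','side'):
    s,im,d,c=shot(n); cv2.imwrite(f'pics/{n}1.png',im[:,:,::-1]); np.savez(f'{n}1.npz',im=im,d=d)
    print(n,c,cam(n,c,s)[1])
print(s)
E
```

```text
top {'vertical_fov': 56.17484734307697, 'cx': 316.8112160739736, 'cy': 237.06902797368542, 'rvec': array([ 2.13599779, -2.17524477,  0.14632657]), 'tvec': array([-0.06815681,  0.52865601,  0.95463195])} [ 0.39807321 -0.07214552  1.01576445]
side {'vertical_fov': 44.64928759576043, 'cx': 310.1268890728911, 'cy': 241.18074907013863, 'rvec': array([ 0.36264844, -2.73000283,  1.25271015]), 'tvec': array([0.47836932, 0.22825368, 1.18944456])} [0.25773859 0.85162055 0.95080417]
{'clock': 0.05, 'q': array([-1.26039821e+00,  3.53624671e-01,  1.63410550e+00,  1.70742195e-05,
        1.15520434e+00, -2.35873108e-03]), 'joint_vel': array([ 0.00245157, -0.00142802,  0.00030143,  0.00017802, -0.00012101,
        0.0008968 ]), 'tau': array([ 1.46624288e-04, -5.95431125e+01, -3.35279524e+01,  7.01433560e-02,
        1.82955572e-02, -1.54702474e-05]), 'tcp_pos': array([ 0.19219214, -0.5942368 ,  0.23289059]), 'ee_rot': array([[ 9.51491079e-01,  3.07676080e-01, -3.94979959e-04],
       [ 3.07676333e-01, -9.51490215e-01,  1.28250516e-03],
       [ 1.87765925e-05, -1.34181820e-03, -9.99999100e-01]]), 'wrist_force': array([-0.03716541, -0.10070821, -0.33968893]), 'ft_torque': array([-0.02106288,  0.04725774, -0.02274892]), 'grip_force': 0.0, 'finger_gap': 0.09163446923303734}
```

View pics/top1.png

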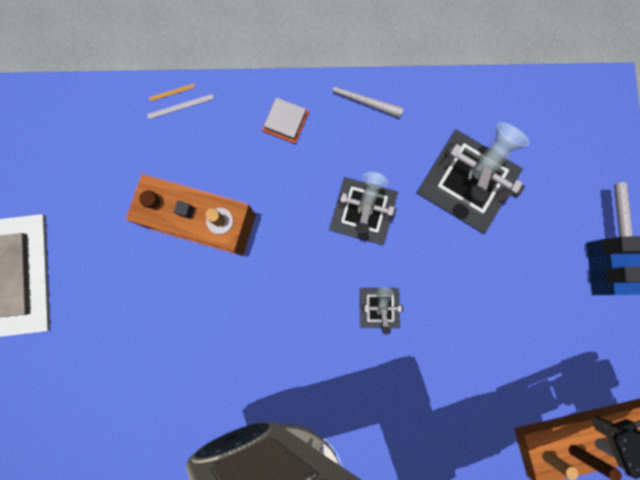

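View pics/side1.png

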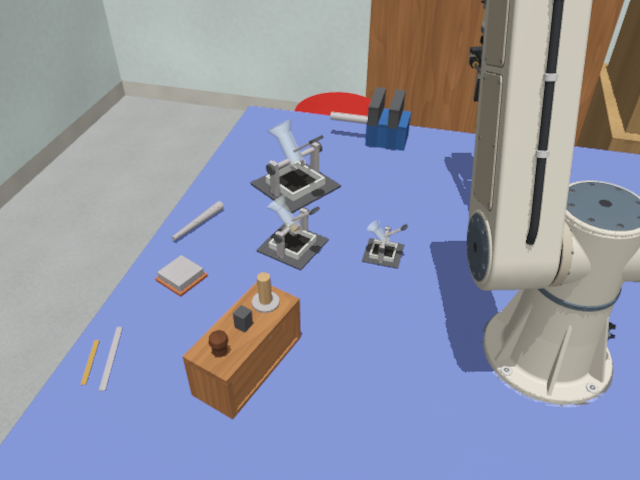

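Top view: three stands, large (470,182), middle (364,210) and small (380,308). The middle one should have the 130 mm base. There are two racks. The one at (190,213) holds a wood handle with a round steel collar at (217,220), next to a dark block and a brown knob. The rack at bottom right (590,450) shows no collar so far. I'll measure these and enlarge one crop to confirm.

```bash
python3 - <<'E'
from h import *
z=np.load('top1.npz'); im,d=z['im'],z['d']; c=env.calibration('top'); s=None
P=lambda uv,h: plane('top',c,s,uv,h).round(4)
hsv=cv2.cvtColor(im,cv2.COLOR_RGB2HSV)
# stand bases: dark pixels
m=((hsv[...,2]<95)&(hsv[...,1]<110)).astype(np.uint8)
for nm,(x0,y0,x1,y1) in dict(mid=(322,165,408,255),small=(350,278,412,340),big=(405,115,530,240)).items():
    mm=np.zeros_like(m); mm[y0:y1,x0:x1]=m[y0:y1,x0:x1]
    cn=max(cv2.findContours(mm,0,2)[0],key=cv2.contourArea); w=P(cn[:,0],0.006)
    r=cv2.minAreaRect((w[:,:2]*1000).astype(np.float32)); print(nm,r)
# collar: grey bright px around (217,220)
g=((hsv[...,1]<60)&(hsv[...,2]>110)).astype(np.uint8); g[:, :195]=0; g[:,240:]=0; g[:200]=0; g[240:]=0
cn=max(cv2.findContours(g,0,2)[0],key=cv2.contourArea); w=P(cn[:,0],0.124)
print('collar',cv2.minEnclosingCircle((w[:,:2]*1000).astype(np.float32)))
for uv in [(217,215),(212,213),(184,209),(149,199),(232,218),(170,210),(375,180),(372,236),(362,234)]: print(uv,pts('top',c,s,uv,d).round(4))
# rack top edges
o=((hsv[...,0]<15)&(hsv[...,1]>120)&(hsv[...,2]>90)).astype(np.uint8); o[:, 270:]=0;o[:165]=0
cn=max(cv2.findContours(o,0,2)[0],key=cv2.contourArea); q=np.vstack(cn)[:,0] if cn.ndim==3 else cn
w=P(cn[:,0],0.118); print('rack',cv2.minAreaRect((w[:,:2]*1000).astype(np.float32)))
a=cv2.resize(im[110:260,120:420],(800,400),interpolation=cv2.INTER_CUBIC); cv2.imwrite('pics/crop1.png',a[:,:,::-1])
E
```

```text
mid ((578.5884399414062, -185.1571502685547), (130.57513427734375, 104.85578918457031), 73.82783508300781)
small ((363.6282043457031, -213.75746154785156), (81.71074676513672, 96.25237274169922), 88.69795989990234)
big ((650.152587890625, -441.9625244140625), (199.0891571044922, 178.33831787109375), 56.597190856933594)
collar ((552.3800048828125, 118.17610931396484), 26.78459358215332)
(217, 215) [[0.552  0.1087 0.1881]]
(212, 213) [[0.5561 0.1182 0.1874]]
(184, 209) [[0.5708 0.1795 0.1571]]
(149, 199) [[0.5905 0.2459 0.1626]]
(232, 218) [[0.5576 0.0928 0.1222]]
(170, 210) [[0.5768 0.2189 0.1191]]
(375, 180) [[ 0.6367 -0.2011  0.1006]]
(372, 236) [[ 0.5315 -0.2033  0.0043]]
(362, 234) [[ 0.5362 -0.1804  0.0066]]
rack ((570.849365234375, 184.11776733398438), (229.19662475585938, 100.10851287841797), 72.63753509521484)
```

View pics/crop1.png

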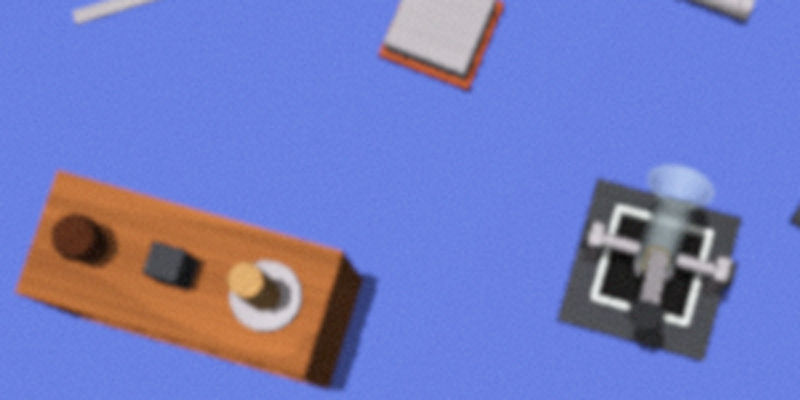

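Enlarged crop: the rod with wood handle and round collar is at (265,290), and a dark block and a knob share its rack. The middle stand measures 130 mm, so it is the right one, leaning roughly +x. I'll go above its lever and look with the wrist camera.

>>> arm_command:
  steps:
    - {"dx": 3.1, "dy": 4.2, "dz": 0.7, "spin": 5.5, "fingers": 0}
    - {"dx": 3.1, "dy": 4.2, "dz": 0.7, "spin": 5.5}
    - {"dx": 3.1, "dy": 4.2, "dz": 0.7, "spin": 5.5}
    - {"dx": 3.1, "dy": 4.2, "dz": 0.7, "spin": 5.5}
    - {"dx": 3.1, "dy": 4.2, "dz": 0.7, "spin": 5.5}
    - {"dx": 3.1, "dy": 4.2, "dz": 0.7, "spin": 5.5}
    - {"dx": 3.1, "dy": 4.2, "dz": 0.7, "spin": 5.5}
    - {"dx": 3.1, "dy": 4.2, "dz": 0.7, "spin": 5.5}
    - {"dx": 3.1, "dy": 4.2, "dz": 0.7, "spin": 5.5}
    - {"dx": 3.1, "dy": 4.2, "dz": 0.7, "spin": 5.5}

```text
validation failed for argument at $.st...
```

```bash
python3 - <<'E'
from h import *
s,im,d,c=shot('wrist'); s,im,d,c=shot('wrist'); cv2.imwrite('pics/w1.png',im[:,:,::-1]); np.savez('w1.npz',im=im,d=d,p=s['tcp_pos'],R=s['ee_rot'])
print(s['tcp_pos'],s['ee_rot'],s['clock'],c)
E
```

```text
[ 0.19221441 -0.59435851  0.23304399] [[ 9.51489670e-01  3.07680558e-01 -2.86195142e-04]
 [ 3.07680689e-01 -9.51489136e-01  1.00860213e-03]
 [ 3.80156975e-05 -1.04773123e-03 -9.99999450e-01]] 0.15 {'vertical_fov': 65.70646984690485, 'cx': 319.4785656122272, 'cy': 244.3023886737873, 'T_tool_cam': array([[ 1.05858432e-03, -9.66058050e-01, -2.58322904e-01,
         7.20828588e-02],
       [ 9.99999403e-01,  9.52389307e-04,  5.36229361e-04,
        -5.25061605e-04],
       [-2.72004719e-04, -2.58323317e-01,  9.66058482e-01,
        -1.51255853e-01],
       [ 0.00000000e+00,  0.00000000e+00,  0.00000000e+00,
         1.00000000e+00]])}
```

View pics/w1.png

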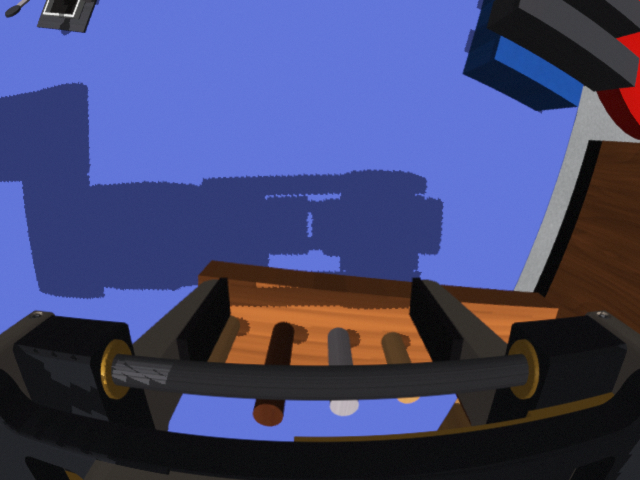

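The move was refused, so I'm still at the start pose above the second rack, which holds tools without collars. Rows probably need every key, and I'll rise first.

>>> arm_command:
  steps:
    - {"dx": 0, "dy": 0, "dz": 3.5, "spin": 0, "fingers": 9}
    - {"dx": 3.4, "dy": 4.7, "dz": 0.4, "spin": 6, "fingers": 0}
    - {"dx": 3.4, "dy": 4.7, "dz": 0.4, "spin": 6, "fingers": 0}
    - {"dx": 3.4, "dy": 4.7, "dz": 0.4, "spin": 6, "fingers": 0}
    - {"dx": 3.4, "dy": 4.7, "dz": 0.4, "spin": 6, "fingers": 0}
    - {"dx": 3.4, "dy": 4.7, "dz": 0.4, "spin": 6, "fingers": 0}
    - {"dx": 3.4, "dy": 4.7, "dz": 0.4, "spin": 6, "fingers": 0}
    - {"dx": 3.4, "dy": 4.7, "dz": 0.4, "spin": 6, "fingers": 0}
    - {"dx": 3.4, "dy": 4.7, "dz": 0.4, "spin": 6, "fingers": 0}
    - {"dx": 3.4, "dy": 4.7, "dz": 0.4, "spin": 6, "fingers": 0}
  force: 20

```text
clock: 1.45
tcp_pos: [0.4991, -0.17, 0.3048]
ee_rot: [[0.307, 0.952, 0.0], [0.952, -0.307, -0.0], [-0.0, 0.0, -1.0]]
wrist_force: [0.8, -1.3, 0.5]
finger_gap: 0.0022
grip_force: 0.0
```

```bash
python3 - <<'E'
from h import *
s,im,d,c=shot('wrist'); cv2.imwrite('pics/w2.png',im[:,:,::-1]); np.savez('w2.npz',im=im,d=d,p=s['tcp_pos'],R=s['ee_rot'])
print(s['tcp_pos'],s['clock'])
# stand from top image: non-blue pixels near the base level by depth
z=np.load('top1.npz'); im,d=z['im'],z['d']; c=env.calibration('top')
v,u=np.mgrid[165:255,320:410]; uv=np.c_[u.ravel(),v.ravel()]
p=pts('top',c,None,uv,d); hsv=cv2.cvtColor(im,cv2.COLOR_RGB2HSV)[uv[:,1],uv[:,0]]
k=(hsv[:,1]<100)&(p[:,2]<0.02)
r=cv2.minAreaRect((p[k,:2]*1000).astype(np.float32)); print('base',r)
E
```

```text
[ 0.49914494 -0.1699536   0.30481366] 1.45
base ((605.7689208984375, -190.96694946289062), (129.4969482421875, 161.01011657714844), 72.91326141357422)
```

View pics/w2.png

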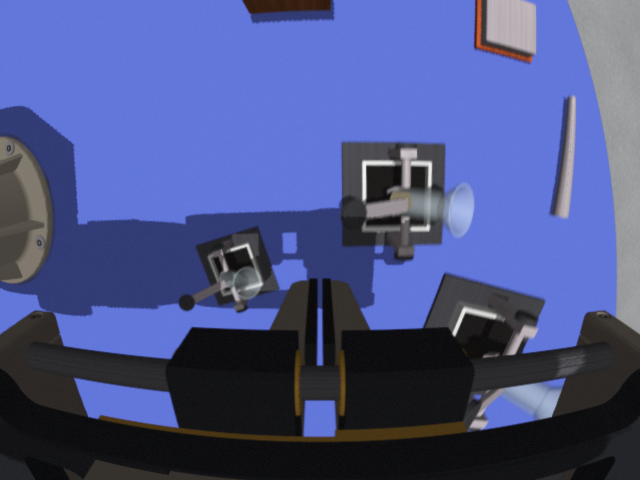

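The wrist view shows the middle stand upright-aligned in the image: base corners (342,142), (443,142), (445,246), (342,246), tray rim near (363–431, 162–230), lever disc (352,208), mouth (460,210). Computing from these.

```bash
python3 - <<'E'
from h import *
z=np.load('w2.npz'); s=dict(tcp_pos=z['p'],ee_rot=z['R']); c=env.calibration('wrist'); d=z['d']
P=lambda uv,h: plane('wrist',c,s,uv,h)
b=P([(342,142),(443,142),(445,246),(342,246)],0.005); print(b[:,:2].round(4),b.mean(0).round(4), np.linalg.norm(np.diff(b,axis=0),axis=1))
a=(b[1]-b[0]+b[2]-b[3]); print('x axis angle',np.degrees(np.arctan2(a[1],a[0])))
im=z['im']; hsv=cv2.cvtColor(im,cv2.COLOR_RGB2HSV)
m=((hsv[...,1]<40)&(hsv[...,2]>190)).astype(np.uint8); w=np.zeros_like(m); w[150:240,350:440]=m[150:240,350:440]
ys,xs=np.nonzero(w); q=P(np.c_[xs,ys],0.022); r=cv2.minAreaRect((q[:,:2]*1000).astype(np.float32)); print('tray',r)
for uv in [(352,208),(460,210),(385,207),(405,202)]: print(uv,pts('wrist',c,s,uv,d).round(4))
print('disc @.137',P((352,208),.139).round(4))
E
```

```text
[[ 0.5487 -0.1029]
 [ 0.6705 -0.1373]
 [ 0.6397 -0.2681]
 [ 0.5104 -0.2264]] [ 0.5923 -0.1836  0.005 ] [0.12663103 0.13440771 0.13589147]
x axis angle -16.846239189057037
tray ((593.53564453125, -176.74462890625), (95.99337768554688, 82.91333770751953), 72.5770492553711)
(352, 208) [[ 0.5317 -0.1589  0.1396]]
(460, 210) [[ 0.6389 -0.2005  0.1008]]
(385, 207) [[ 0.5632 -0.1729  0.1098]]
(405, 202) [[ 0.5867 -0.1781  0.0906]]
disc @.137 [[ 0.5317 -0.159   0.139 ]]
```

Disc at (0.532, -0.159, 0.139) agrees with the stand: centre ≈ (0.590, -0.178), x axis at -16.8°. Pressing there.

>>> arm_command:
  steps:
    - {"dx": 1.6, "dy": 0.5, "dz": -4, "spin": 0, "fingers": 0}
    - {"dx": 1.6, "dy": 0.5, "dz": -5, "spin": 0, "fingers": 0}
    - {"dx": 0, "dy": 0, "dz": -4, "spin": 0, "fingers": 0}
    - {"dx": 0, "dy": 0, "dz": -1.5, "spin": 0, "fingers": 0}
    - {"dx": 0, "dy": 0, "dz": -1, "spin": 0, "fingers": 0}
    - {"dx": 0, "dy": 0, "dz": -1, "spin": 0, "fingers": 0}
    - {"dx": 0, "dy": 0, "dz": -1, "spin": 0, "fingers": 0}
    - {"dx": 0, "dy": 0, "dz": -1, "spin": 0, "fingers": 0}

```text
clock: 2.5
tcp_pos: [0.5304, -0.1618, 0.1194]
ee_rot: [[0.31, 0.951, 0.0], [0.951, -0.31, -0.0], [-0.0, 0.001, -1.0]]
wrist_force: [-1.4, 0.5, 2.7]
finger_gap: 0.0005
grip_force: 1.2
```

>>> arm_command:
  steps:
    - {"dx": 0, "dy": 0, "dz": -0.6, "spin": 0, "fingers": 0}
    - {"dx": 0, "dy": 0, "dz": -0.5, "spin": 0, "fingers": 0}
    - {"dx": 0, "dy": 0, "dz": -0.3, "spin": 0, "fingers": 0}

```text
clock: 2.88
tcp_pos: [0.5301, -0.1616, 0.1052]
ee_rot: [[0.31, 0.951, -0.001], [0.951, -0.31, 0.0], [-0.0, -0.001, -1.0]]
wrist_force: [-1.2, 0.8, 2.8]
finger_gap: 0.001
grip_force: 1.1
```

>>> arm_command:
  steps:
    - {"dx": 0, "dy": 0, "dz": -0.3, "spin": 0, "fingers": 0}
    - {"dx": 0, "dy": 0, "dz": -0.2, "spin": 0, "fingers": 0}

```text
clock: 3.12
tcp_pos: [0.5303, -0.1617, 0.1005]
ee_rot: [[0.31, 0.951, -0.0], [0.951, -0.31, 0.0], [0.0, -0.0, -1.0]]
wrist_force: [-2.1, 0.3, 2.7]
finger_gap: 0.0007
grip_force: 1.2
```

>>> arm_command:
  steps:
    - {"dx": 0, "dy": 0, "dz": -0.2, "spin": 0, "fingers": 0}
    - {"dx": 0, "dy": 0, "dz": -0.2, "spin": 0, "fingers": 0}

```text
clock: 3.38
tcp_pos: [0.5304, -0.1617, 0.0991]
ee_rot: [[0.31, 0.951, -0.0], [0.951, -0.31, 0.0], [0.0, -0.0, -1.0]]
wrist_force: [-15.4, 4.9, 48.7]
finger_gap: 0.0005
grip_force: 24.3
```

Hard stop reached. Rising and looking.

>>> arm_command:
  steps:
    - {"dx": 0, "dy": 0, "dz": 1, "spin": 0, "fingers": 0}
    - {"dx": 0, "dy": 0, "dz": 5, "spin": 0, "fingers": 0}
    - {"dx": 0, "dy": 0, "dz": 5, "spin": 0, "fingers": 5}
    - {"dx": 0, "dy": 0, "dz": 5, "spin": 0, "fingers": 5}
    - {"dx": 0, "dy": 0, "dz": 4, "spin": 0, "fingers": 5}
    - {"dx": 0, "dy": 0, "dz": 0, "spin": 0, "fingers": 5}

```text
clock: 4.12
tcp_pos: [0.5323, -0.1623, 0.3001]
ee_rot: [[0.31, 0.951, 0.007], [0.951, -0.31, -0.002], [0.0, 0.007, -1.0]]
wrist_force: [-0.1, 0.5, -0.3]
finger_gap: 0.0385
grip_force: 0.0
```

```bash
python3 - <<'E'
from h import *
s,im,d,c=shot('wrist'); np.savez('w3.npz',im=im,d=d,p=s['tcp_pos'],R=s['ee_rot'])
s2,im2,d2,c2=shot('top'); np.savez('top2.npz',im=im2,d=d2)
s3,im3,d3,c3=shot('side')
a=im[60:300,280:520]; b=cv2.resize(im3[180:280,240:340],(240,240)); 
cv2.imwrite('pics/w3.png',cv2.resize(np.hstack([a,b]),(800,400),interpolation=cv2.INTER_CUBIC)[:,:,::-1]); print(s['tcp_pos'])
E
```

```text
[ 0.53230226 -0.16227875  0.30009413]
```

View pics/w3.png

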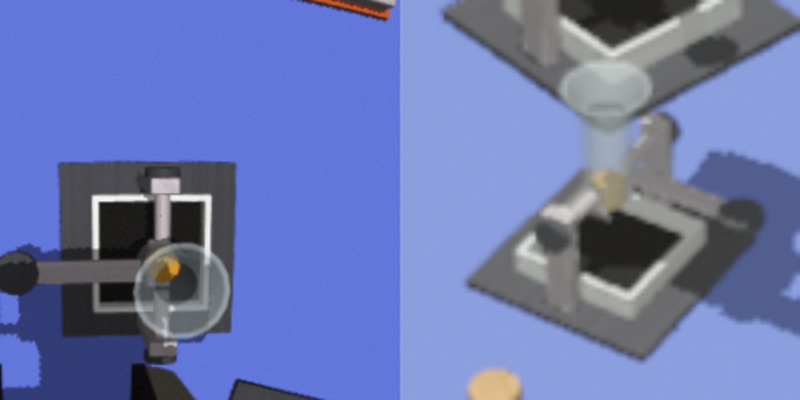

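The tube stands upright with the slug still in it (gold, crop (165,268)); the rim circle is centred at crop (182,290), full pixel (389,234); the lever disc is at crop (17,273).

```bash
python3 - <<'E'
from h import *
z=np.load('w3.npz'); s=dict(tcp_pos=z['p'],ee_rot=z['R']); c=env.calibration('wrist')
P=lambda uv,h: plane('wrist',c,s,np.array(uv)/1.66667+[280,60],h).round(4)
e=P([(182,242),(182,337),(134,290),(229,290)],.136); print('rim',e[:,:2].tolist(),e.mean(0))
print('disc',P([(17,273)],.084))
t=P([(91,196),(210,196),(210,311),(91,311)],.022); print('tray',t[:,:2].tolist(),t.mean(0), np.linalg.norm(np.diff(t,axis=0),axis=1))
z=np.load('top2.npz'); im=z['im']; cv2.imwrite('pics/t2.png',cv2.resize(im[160:260,320:420],(600,600),interpolation=cv2.INTER_CUBIC)[:,:,::-1])
E
```

```text
rim [[0.5977, -0.159], [0.5839, -0.2091], [0.5662, -0.1758], [0.6155, -0.1918]] [ 0.590825 -0.183925  0.136   ]
disc [[ 0.5038 -0.1573  0.084 ]]
tray [[0.5619, -0.1325], [0.6424, -0.1573], [0.6202, -0.2385], [0.537, -0.2112]] [ 0.590375 -0.184875  0.022   ] [0.08423354 0.08418005 0.08756443]
```

View pics/t2.png

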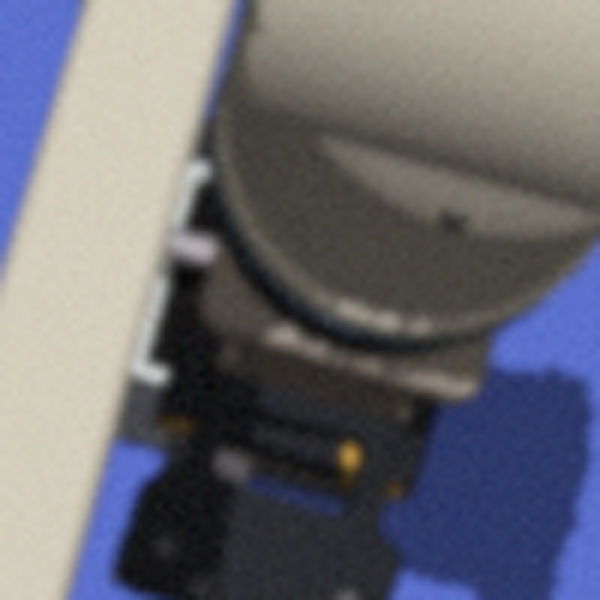

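The top view is blocked by the arm, but rim, tray and disc from the wrist all agree: tube axis at (0.591, -0.184). Now to the rod.

>>> arm_command:
  steps:
    - {"dx": 0, "dy": 5.3, "dz": 0, "spin": 0, "fingers": 7}
    - {"dx": 0, "dy": 5.3, "dz": 0, "spin": 0, "fingers": 7}
    - {"dx": 0, "dy": 5.3, "dz": 0, "spin": 0, "fingers": 7}
    - {"dx": 0, "dy": 5.3, "dz": 0, "spin": 0, "fingers": 7}
    - {"dx": 0, "dy": 0, "dz": 0, "spin": 0, "fingers": 7}
    - {"dx": 0, "dy": 0, "dz": 0, "spin": 0, "fingers": 7}

```text
clock: 5.03
tcp_pos: [0.5299, 0.05, 0.2954]
ee_rot: [[0.309, 0.951, -0.002], [0.951, -0.309, -0.001], [-0.001, -0.002, -1.0]]
wrist_force: [-0.3, -0.2, -1.0]
finger_gap: 0.0699
grip_force: 0.0
```

```bash
python3 - <<'E'
from h import *
s,im,d,c=shot('wrist'); np.savez('w4.npz',im=im,d=d,p=s['tcp_pos'],R=s['ee_rot'])
cv2.imwrite('pics/w4.png',im[:,:,::-1]); print(s['tcp_pos'])
hsv=cv2.cvtColor(im,cv2.COLOR_RGB2HSV)
v,u=np.mgrid[0:300:1,150:500]; uv=np.c_[u.ravel(),v.ravel()]; p=pts('wrist',c,s,uv,d); h=hsv[uv[:,1],uv[:,0]]
k=(p[:,2]>.180)&(p[:,2]<.2)&(np.hypot(p[:,0]-.552,p[:,1]-.118)<.05)
if k.any():
    print('handle top',cv2.minEnclosingCircle((p[k,:2]*1000).astype(np.float32)),uv[k].mean(0))
k=(h[:,1]<60)&(h[:,2]>120)&(p[:,2]>.1)&(p[:,2]<.135)&(np.hypot(p[:,0]-.552,p[:,1]-.118)<.05)
if k.any(): print('collar',cv2.minEnclosingCircle((p[k,:2]*1000).astype(np.float32)),uv[k].mean(0),np.median(p[k,2]))
E
```

```text
[0.52986809 0.04996824 0.29536455]
handle top ((552.497802734375, 119.43637084960938), 13.069108009338379) [320.79887218 146.41259398]
collar ((552.5223388671875, 119.11421966552734), 27.037582397460938) [320.11644997 145.34030526] 0.12414891097768643
```

View pics/w4.png

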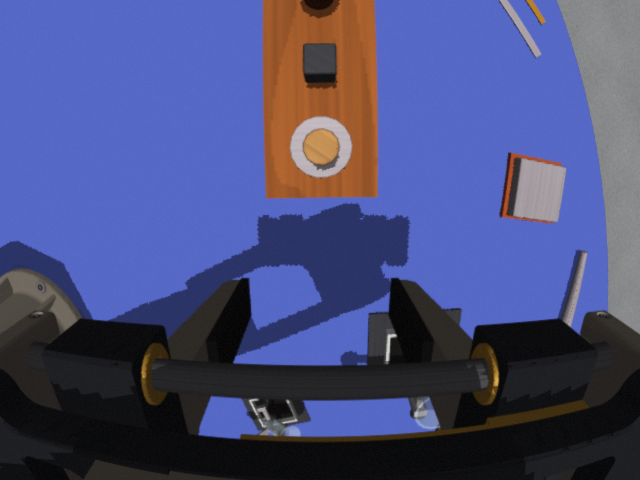

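Handle (321,146) inside its collar: rod axis at (0.5525, 0.119), rack aligned with the fingers. Descend and grip.

>>> arm_command:
  steps:
    - {"dx": 1.1, "dy": 3.5, "dz": 0, "spin": 0, "fingers": 7}
    - {"dx": 1.2, "dy": 3.4, "dz": 0, "spin": 0, "fingers": 7}
    - {"dx": 0, "dy": 0, "dz": -5, "spin": 0, "fingers": 7}
    - {"dx": 0, "dy": 0, "dz": -5, "spin": 0, "fingers": 7}
    - {"dx": 0, "dy": 0, "dz": -3.2, "spin": 0, "fingers": 7}
    - {"dx": 0, "dy": 0, "dz": 0, "spin": 0, "fingers": 7}

```text
clock: 5.82
tcp_pos: [0.5517, 0.1175, 0.1621]
ee_rot: [[0.312, 0.95, -0.005], [0.95, -0.312, -0.001], [-0.003, -0.005, -1.0]]
wrist_force: [0.2, -0.4, 0.3]
finger_gap: 0.0702
grip_force: 0.0
```

>>> arm_command:
  steps:
    - {"dx": 0, "dy": 0, "dz": 0, "spin": 0, "fingers": 0}
    - {"dx": 0, "dy": 0, "dz": 0, "spin": 0, "fingers": 0}
    - {"dx": 0, "dy": 0, "dz": 0, "spin": 0, "fingers": 0}
    - {"dx": 0, "dy": 0, "dz": 0, "spin": 0, "fingers": 0}
    - {"dx": 0, "dy": 0, "dz": 0, "spin": 0, "fingers": 0}
  force: 45

```text
clock: 6.45
tcp_pos: [0.5534, 0.1194, 0.1649]
ee_rot: [[0.31, 0.951, 0.0], [0.951, -0.31, 0.0], [0.0, 0.0, -1.0]]
wrist_force: [-1.6, 0.0, 3.2]
finger_gap: 0.0252
grip_force: 45.0
```

>>> arm_command:
  steps:
    - {"dx": 0, "dy": 0, "dz": 2, "spin": 0, "fingers": 0}
    - {"dx": 0, "dy": 0, "dz": 5, "spin": 0, "fingers": 0}
    - {"dx": 0, "dy": 0, "dz": 5, "spin": 0, "fingers": 0}
    - {"dx": 0, "dy": 0, "dz": 5, "spin": 0, "fingers": 0}
    - {"dx": 0.8, "dy": -6, "dz": 0, "spin": 0, "fingers": 0}
    - {"dx": 0.8, "dy": -6, "dz": 0, "spin": 0, "fingers": 0}
    - {"dx": 0.8, "dy": -6, "dz": 0, "spin": 0, "fingers": 0}
    - {"dx": 0.8, "dy": -6, "dz": 0, "spin": 0, "fingers": 0}
    - {"dx": 0.5, "dy": -5, "dz": 0, "spin": 0, "fingers": 0}
    - {"dx": 0, "dy": 0, "dz": 0, "spin": 0, "fingers": 0}

```text
clock: 7.7
tcp_pos: [0.5899, -0.1739, 0.3337]
ee_rot: [[0.314, 0.949, -0.001], [0.949, -0.314, -0.001], [-0.001, -0.001, -1.0]]
wrist_force: [-0.3, 0.8, -3.2]
finger_gap: 0.025
grip_force: 45.0
```

```bash
python3 - <<'E'
from h import *
s,im,d,c=shot('wrist'); s,im2,d2,c2=shot('side'); print(s['tcp_pos'],s['finger_gap'])
np.savez('s5.npz',im=im2,d=d2)
a=im[180:480,160:460]; b=im2[130:280,200:350]
cv2.imwrite('pics/w5.png',np.hstack([cv2.resize(a,(400,400)),cv2.resize(b,(400,400),interpolation=cv2.INTER_CUBIC)])[:,:,::-1])
E
```

```text
[ 0.58984457 -0.17185981  0.33369785] 0.025310274782222912
```

View pics/w5.png

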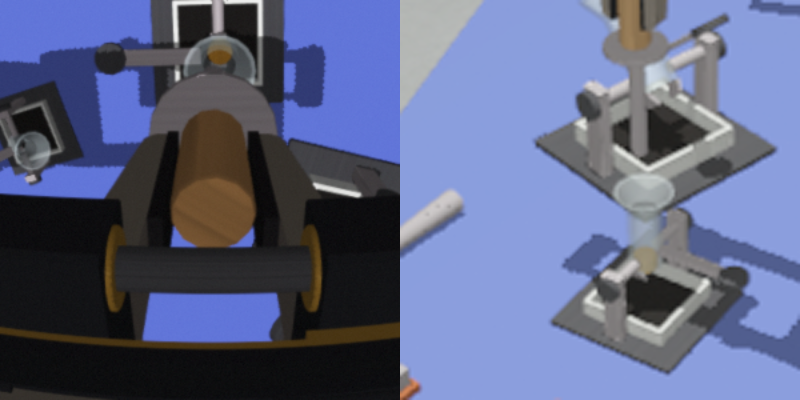

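Wrist: rod gripped squarely over the rim. Side: shaft vertical, tip at full pixel (289,188), rim centre at (291.5,201). The slug is still wedged. Checking the tip ray.

```bash
python3 - <<'E'
from h import *
c=env.calibration('side')
print('tip',plane('side',c,None,(289.3,187.5),.187),'rim',plane('side',c,None,(291.5,201.3),.136),'coll',plane('side',c,None,(200+236*.375,130+46*.375),.290))
E
```

```text
tip [[ 0.59022195 -0.17162705  0.187     ]] rim [[ 0.59150234 -0.18845109  0.136     ]] coll [[ 0.58983027 -0.17467691  0.29      ]]
```

>>> arm_command:
  steps:
    - {"dx": 0.1, "dy": -1.3, "dz": 0, "spin": 0, "fingers": 0}
    - {"dx": 0, "dy": 0, "dz": 0, "spin": 0, "fingers": 0}

```text
clock: 8.05
tcp_pos: [0.5914, -0.1836, 0.3346]
ee_rot: [[0.31, 0.951, 0.0], [0.951, -0.31, -0.0], [-0.0, 0.0, -1.0]]
wrist_force: [-0.9, 0.1, -1.9]
finger_gap: 0.0257
grip_force: 45.0
```

>>> arm_command:
  steps:
    - {"dx": 0, "dy": -0.1, "dz": -3, "spin": 0, "fingers": 0}
    - {"dx": 0, "dy": 0, "dz": -3, "spin": 0, "fingers": 0}
    - {"dx": 0, "dy": 0, "dz": -2, "spin": 0, "fingers": 0}
    - {"dx": 0, "dy": 0, "dz": -1, "spin": 0, "fingers": 0}
    - {"dx": 0, "dy": 0, "dz": -1, "spin": 0, "fingers": 0}
    - {"dx": 0, "dy": 0, "dz": 0, "spin": 0, "fingers": 0}

```text
clock: 8.8
tcp_pos: [0.5913, -0.1845, 0.2343]
ee_rot: [[0.31, 0.951, -0.0], [0.951, -0.31, 0.0], [-0.0, -0.0, -1.0]]
wrist_force: [0.4, -0.2, -2.5]
finger_gap: 0.0252
grip_force: 45.0
```

In the bore with no side force. Pushing on.

>>> arm_command:
  steps:
    - {"dx": 0, "dy": 0, "dz": -1, "spin": 0, "fingers": 0}
    - {"dx": 0, "dy": 0, "dz": -1, "spin": 0, "fingers": 0}
    - {"dx": 0, "dy": 0, "dz": -0.8, "spin": 0, "fingers": 0}
    - {"dx": 0, "dy": 0, "dz": -0.6, "spin": 0, "fingers": 0}

```text
clock: 9.3
tcp_pos: [0.5914, -0.1847, 0.2002]
ee_rot: [[0.31, 0.951, 0.0], [0.951, -0.31, -0.0], [-0.0, 0.0, -1.0]]
wrist_force: [0.6, 0.4, 0.4]
finger_gap: 0.0255
grip_force: 45.0
```

>>> arm_command:
  steps:
    - {"dx": 0, "dy": 0, "dz": -0.6, "spin": 0, "fingers": 0}
    - {"dx": 0, "dy": 0, "dz": -0.5, "spin": 0, "fingers": 0}
    - {"dx": 0, "dy": 0, "dz": -0.3, "spin": 0, "fingers": 0}

```text
clock: 9.68
tcp_pos: [0.5909, -0.1846, 0.1858]
ee_rot: [[0.31, 0.951, -0.001], [0.951, -0.31, 0.0], [-0.0, -0.001, -1.0]]
wrist_force: [0.4, -0.4, -3.1]
finger_gap: 0.0253
grip_force: 45.0
```

>>> arm_command:
  steps:
    - {"dx": 0, "dy": 0, "dz": -0.2, "spin": 0, "fingers": 0}
    - {"dx": 0, "dy": 0, "dz": -0.1, "spin": 0, "fingers": 0}

```text
clock: 9.93
tcp_pos: [0.5913, -0.1847, 0.1834]
ee_rot: [[0.31, 0.951, -0.0], [0.951, -0.31, 0.0], [-0.0, -0.0, -1.0]]
wrist_force: [0.9, 0.4, -2.2]
finger_gap: 0.0249
grip_force: 45.0
```

>>> arm_command:
  steps:
    - {"dx": 0, "dy": 0, "dz": -0.1, "spin": 0, "fingers": 0}
    - {"dx": 0, "dy": 0, "dz": -0.1, "spin": 0, "fingers": 0}

```text
clock: 10.18
tcp_pos: [0.5917, -0.1848, 0.1828]
ee_rot: [[0.31, 0.951, 0.001], [0.951, -0.31, -0.0], [0.0, 0.001, -1.0]]
wrist_force: [-3.5, 0.6, 12.3]
finger_gap: 0.0254
grip_force: 45.0
```

Collar seated on the rim (12 N upward). Release and rise.

>>> arm_command:
  steps:
    - {"dx": 0, "dy": 0, "dz": 0.1, "spin": 0, "fingers": 7}
    - {"dx": 0, "dy": 0, "dz": 0, "spin": 0, "fingers": 7}
    - {"dx": 0, "dy": 0, "dz": 0, "spin": 0, "fingers": 7}
    - {"dx": 0, "dy": 0, "dz": 0, "spin": 0, "fingers": 7}
    - {"dx": 0, "dy": 0, "dz": 2, "spin": 0, "fingers": 7}
    - {"dx": 0, "dy": 0, "dz": 5, "spin": 0, "fingers": 7}
    - {"dx": 0, "dy": 0, "dz": 5, "spin": 0, "fingers": 7}
    - {"dx": 0, "dy": 0, "dz": 4, "spin": 0, "fingers": 7}
    - {"dx": -5, "dy": 0, "dz": 0, "spin": 0, "fingers": 7}
    - {"dx": -5, "dy": 0, "dz": 0, "spin": 0, "fingers": 7}

```text
clock: 11.42
tcp_pos: [0.4904, -0.1846, 0.3428]
ee_rot: [[0.31, 0.951, 0.001], [0.951, -0.31, -0.0], [-0.0, 0.001, -1.0]]
wrist_force: [0.6, 0.3, 0.3]
finger_gap: 0.07
grip_force: 0.0
```

```bash
python3 - <<'E'
from h import *
s,im,d,c=shot('wrist'); s,im2,d2,c2=shot('side'); print(s['tcp_pos'],s['wrist_force'],s['clock'])
a=im[60:300,280:520]; b=im2[170:290,230:350]
cv2.imwrite('pics/w6.png',np.hstack([cv2.resize(a,(400,400)),cv2.resize(b,(400,400),interpolation=cv2.INTER_CUBIC)])[:,:,::-1])
E
```

```text
[ 0.48463933 -0.18409622  0.34238009] [-3.86892209  0.33178857 -0.68330862] 11.475
```

View pics/w6.png

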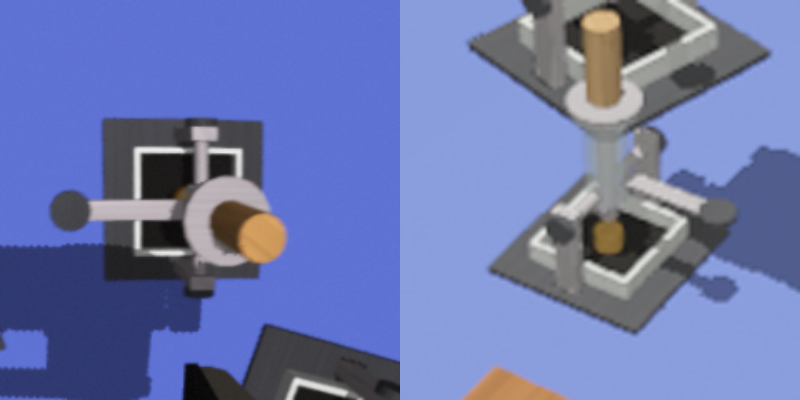

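The slug stands in the tray at crop (608,237), clear of the rod tip. The collar sits on the rim at (605,100), the tube is upright and the gripper is away. I'll let the arm settle, then hand in.

>>> arm_command:
  steps:
    - {"dx": 0, "dy": 0, "dz": 0, "spin": 0, "fingers": 7}
    - {"dx": 0, "dy": 0, "dz": 0, "spin": 0, "fingers": 7}
    - {"dx": 0, "dy": 0, "dz": 0, "spin": 0, "fingers": 7}
    - {"dx": 0, "dy": 0, "dz": 0, "spin": 0, "fingers": 7}

```text
clock: 12.02
tcp_pos: [0.4918, -0.1846, 0.3422]
ee_rot: [[0.31, 0.951, -0.001], [0.951, -0.31, 0.0], [0.0, -0.001, -1.0]]
wrist_force: [0.6, -0.9, -0.0]
finger_gap: 0.0698
grip_force: 0.0
```

```bash
python3 -c "
from station import env
print(env.close_job())"
```

```text
the job is handed in; nothing more can be done
None
```

I handed the job in at about 12 s: the tube is upright, the rod stands in it with its collar on the rim, the slug is in the catch tray, and the gripper is clear (no verdict came back).

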